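# Turn a boxed item to face the customers and seat it in its display bay

## Task

The square lidded box on the stall counter has its clip side facing sideways. Keeping it flat on the counter, push it against the fixed corner post so that it pivots a quarter turn round the post, until it lies along the side rail with its clip facing the front rail. Then slide it along the side rail until the sprung buffer gives slightly, and leave it there, touching the buffer; push gently throughout (5 to 10 newtons is plenty; more than 15 on the buffer or 30 on the box does damage) and do not disturb the other goods.

Things in the scene. Friction and masses are not known exactly. Their poses are not given: they have to be found in the camera images.
- tub: Square white food box with grey lid, 100 x 100 mm, 40 mm high (black clip on the lid's edge: 4 mm more), about 0.3 kg; too wide to grasp, push it with closed fingers. Origin: centre of underside; +x points out of the clip side, z up. +x starts roughly along the post's -y and must end along the post's +x. Dents at 30 N.
- post: Fixed white corner post, 45 x 45 mm, 53 mm high. Origin: at counter height on the corner about which the box pivots; the post fills 0 to 45 mm along its +x and +y. Its x axis points away from the robot to the front rail; the bay lies on its -y side. The box starts on the -x side, 15 to 45 mm short of it, overlapping it by 25 to 50 mm in y; turned and along the side rail, its centre is at y = -50 mm.
- side_rail_end (a point): Far end of the fixed side rail, at counter height on its face to the bay. The rail, 34 mm high, runs on from the post to this point, 190 mm along the post's +x from the post's origin; its face and the post's face lie in one plane, y = 0. Axes parallel to the post's.
- rail: Fixed white front rail across the bay's end, 190 mm long, 40 mm high. Origin: middle of its bottom edge facing the bay, at x = 200, y = -50 mm from the post's origin, axes parallel. Carries a sprung rubber buffer pad, 70 mm wide, 8 to 34 mm above the counter, facing -x; its face stands 60 to 90 mm before the origin, not reported: feel or see it. Gives 1 mm per 1.5 N; max 15 N.
- bottle: Bystander: upright white bottle, 56 mm diameter, 150 mm high, left of the post. Origin: centre of its underside.
- cup: Bystander: grey plastic cup, 80 mm across, 90 mm high, left of the side rail. Origin: centre of its underside.
- bowl: Bystander: blue plastic bowl, 110 mm across, 50 mm high, to the right of the bay. Origin: centre of its underside.
There are look-alikes about, which are no part of the job. Leave any turquoise or yellow look-alike of the tub alone.

How it is judged:
By the outcome, as a careful person would: the job done as asked, in the order asked, and still so for the second after the job is handed in, with the robot touching nothing.
It also fails if it takes over 72 s, if anything falls off the work surface, if the arm or the gripper's body presses on something with over 40 N, if the wrist force passes 120 N, or if a joint passes its speed limit or range.

## Robot

A 7-joint arm with a two-finger parallel gripper is mounted at the origin on the work surface. World frame = base frame: x ahead of the robot, y to its left, z up, the work surface at z = 0. Lengths are in m, angles in rad, forces in N, time in s.
With the tool pointing down it reaches from about 0.35 to 0.9 m from the base axis. Payload 8.1 kg.
Tool frame: the origin (TCP) lies between the finger pads; the fingertips stand 25 mm ahead of it and the grasp point (between the pads) lies 6 mm ahead of it (ctrl.tip_extent is the distance from the TCP to the fingertips, in m); z points along the fingers, x is the direction in which the jaws open and shut, and the axes are right-handed (so a half turn about z gives the same grasp; the last joint's range is limited). The gripper opens to 85 mm and grips with 20 to 120 N. Pads are 22 mm wide; open, the fingers measure 114 mm over their backs; the gripper's body (76 mm by 85 mm) begins 54 mm behind the grasp point. The pads swing forward as they close: fully open they stand 13 mm farther back than shut.
Start: joints at [1.142, 0.434, 0.025, 1.573, -0.012, 1.134, -0.075], TCP at [0.2, -0.592, 0.256] pointing down, gripper open.
Joint ranges: [-2.62, 2.62], [-0.44, 2.09], [-1.27, 1.32], [0.08, 2.57], [-1.32, 4.46], [0.12, 2], [-2.74, 2.74]. Speed limits (rad/s): [2.22, 2.22, 3.01, 3.01, 3.14, 3.14, 3.14].

## Interface

Orientations are given as a rotation vector (axis times angle).
In Python, from cell import ctrl gives the robot as it stands. The module is installed in compiled form; this text tells all that it offers.
- The arm moves only by the tool carry_out, never from a script. Its argument "targets" is text: rows parted by semicolons, each of 7 numbers parted by spaces: the gripper's target within -1 to 1 (fully open at 1, half-way at 0, shut at -1), then the shift along the tool's x, y, z in units of 50 mm (1.0 is 50 mm), then the turn, a rotation vector about the tool's x, y, z in units of 5 degrees (1.0 is 5 degrees). In form: jaw dx dy dz wx wy wz; .... A call has 1 to 10 rows; each row is the pose to reach, as a shift and turn from the pose commanded when the call began, along the tool's axes at that moment; what a row does not reach only later rows make up. A row lasts 1/10 s, in which the tool goes at most 50 mm and 8.59 degrees, less where a joint would pass 70% of its speed; a pose out of reach is approached as far as the arm can. A call with a gripper value outside its range is refused whole. The fingers move at their own pace and stop on an object; the grip force is fixed at half the most. Time passes only in rows, so rows that repeat a pose let the fingers close. It gives the time, the measured TCP pose, the force and the opening at its end, in the units of the state.
- ctrl.sense(): the state, without advancing time (a new reading comes with each control period).
- ctrl.read_camera(name): name is "side" or "top" or "wrist"; returns a dict with "img" (384x512x3 uint8, red, green, blue), "camera_matrix" (3x3 intrinsics, pixels), "R" (3x3) and "t" (3): a world point X has camera coordinates R X + t. Camera axes: x right, y down, z forward; pixel columns grow to the right and rows downward; lengths in m; the calibration is good to about 2 mm. A picture is of the moment at which its call begins. There is no depth.
- ctrl.sign_off(): hands the job in, once; it reports no verdict.
The state is a dict: "time": time; "qpos": joint angles; "joint_velocities": joint speeds; "joint_efforts": joint torques, N m; "ee_pos": TCP position; "orientation": TCP orientation; "force": force on the tool from outside, world axes, zero at the start; "moment": the same for the moment, N m; "opening": finger opening in m.
Only numpy, scipy, OpenCV 4.12 (cv2) and the standard library are available. Lean on these libraries where they do the work, as an engineer would, in place of code of your own. Each camera call takes 0.05 s, during which the arm holds its last target.

## Working session

There is one attempt and no reset: what is moved stays moved. The work goes in short steps, Python scripts to look and compute and a tool call to move; the robot and the scene stay as the last step left them, time stands still between calls to the robot, and variables do not carry over. Pictures are saved under pics/ and viewed, and the job is handed in when it is done.

Besides the shell and the picture viewer there is one more tool, called after "Call:" as name(argument=value, ...) on one line, values as JSON. carry_out: Moves the arm, as the interface text tells. Its arguments: {"type":"object","properties":{"targets":{"type":"string"}},"required":["targets"]}

```bash
mkdir -p pics; cat > h.py <<'E'
import numpy as np, cv2
from cell import ctrl
def cam(n,save=None):
    c=ctrl.read_camera(n)
    if save: cv2.imwrite('pics/'+save,cv2.cvtColor(c['img'],cv2.COLOR_RGB2BGR))
    return c
def ray(c,uv,z):
    K,R,t=map(np.array,(c['camera_matrix'],c['R'],c['t']))
    d=R.T@np.linalg.solve(K,np.array([uv[0],uv[1],1.])); o=-R.T@t
    return o+d*(z-o[2])/d[2]
def proj(c,X):
    p=np.array(c['R'])@np.array(X)+np.array(c['t']).ravel(); p=np.array(c['camera_matrix'])@p
    return p[:2]/p[2]
E
python3 - <<'E'
from h import *
for n in ('top','side','wrist'):
    c=cam(n,n+'0.png'); print(n,-np.array(c['R']).T@np.array(c['t']))
s=ctrl.sense(); print({k:np.round(v,3) for k,v in s.items()}, ctrl.tip_extent)
E
```

```text
top [ 0.48457445 -0.00378007  0.97952024]
side [0.13042677 0.50121196 0.48991229]
wrist [ 0.27368327 -0.56672257  0.37318328]
{'time': np.float64(0.15), 'qpos': array([ 1.142,  0.435,  0.025,  1.574, -0.012,  1.134, -0.075]), 'joint_velocities': array([-0.001, -0.   ,  0.   , -0.002,  0.001,  0.002,  0.   ]), 'joint_efforts': array([ 2.0000e-03, -6.7089e+01,  1.0260e+00, -3.1645e+01,  1.6000e-02,
        9.0000e-03,  0.0000e+00]), 'ee_pos': array([ 0.2  , -0.592,  0.256]), 'orientation': array([-2.552e+00,  1.831e+00,  2.000e-03]), 'force': array([-0.882, -0.364, -0.443]), 'moment': array([-0.044, -0.014, -0.03 ]), 'opening': np.float64(0.085)} 0.025
```

View pics/top0.png

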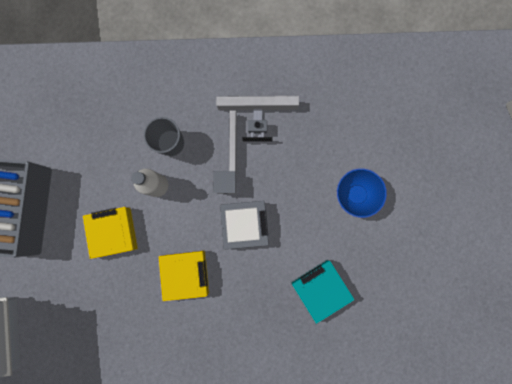

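View pics/side0.png

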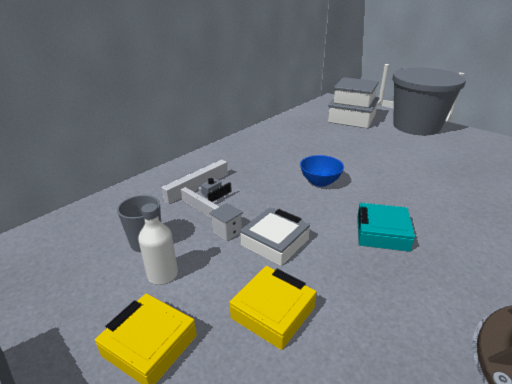

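View pics/wrist0.png

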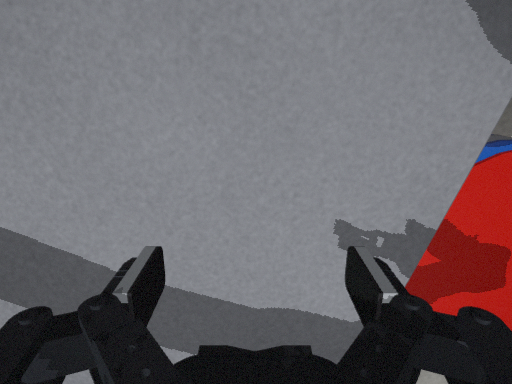

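The top view shows the white tub with its grey lid at (244,225), clip on the right at (264,223). The post is at (224,182), the side rail runs up to (233,112), the front rail is at (258,101), and the buffer is at (257,139). The look-alikes are yellow at (109,232) and (184,276), and turquoise at (323,291). Only the white tub with the grey lid fits. I'll enlarge it to confirm.

```bash
python3 - <<'E'
import cv2
a=cv2.imread('pics/top0.png')[85:260,195:315]
cv2.imwrite('pics/top0c.png',cv2.resize(a,None,fx=3.4,fy=3.4,interpolation=cv2.INTER_CUBIC))
b=cv2.imread('pics/side0.png')[150:270,150:330]
cv2.imwrite('pics/side0c.png',cv2.resize(b,None,fx=4,fy=4,interpolation=cv2.INTER_CUBIC))
E
```

```text
(no output)
```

View pics/top0c.png

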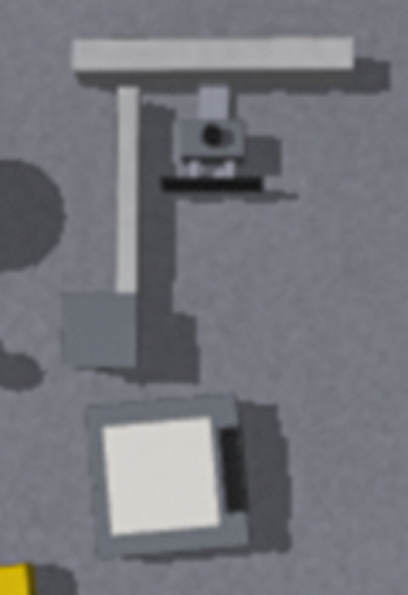

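View pics/side0c.png

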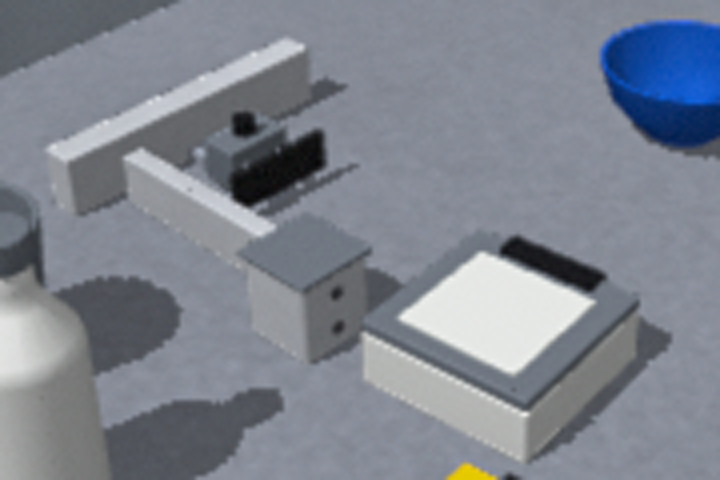

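```bash
python3 - <<'E'
from h import *
c=cam('top')
def P(x,y,z): return ray(c,((x+.5)/3.4-.5+195,(y+.5)/3.4-.5+85),z)*1000
for n,pts,z in [('tub',[(85,407),(233,395),(248,543),(98,558)],.04),('post',[(62,293),(136,292),(137,367),(62,367)],.053),
 ('siderail',[(138,88),(136,292)],.034),('frontrail',[(72,70),(353,70)],.04),('buffer',[(162,190),(262,190)],.034)]:
    q=np.array([P(*p,z) for p in pts]); print(n,np.round(q[:,:2],1).tolist(),np.round(q.mean(0)[:2],1))
s=cam('side')
for uv,z in [((150+308/4,150+362/4),0),((150+371/4,150+250/4),.053),((150+306/4,150+291/4),.053),((150+527/4,150+410/4),.04),((150+638/4,150+303/4),.04),((150+364/4,150+330/4),.04)]:
    print(uv,np.round(ray(s,uv,z)*1000,1))
# check masks
hsv=cv2.cvtColor(c['img'],cv2.COLOR_RGB2HSV)
for n,lo,hi in [('yellow',(20,150,80),(35,255,255)),('turq',(80,150,50),(95,255,255)),('blue',(105,150,50),(125,255,255))]:
    m=cv2.inRange(hsv,lo,hi); k,l,st,ce=cv2.connectedComponentsWithStats(m)
    for i in range(1,k):
        if st[i,4]>200: print(n,ce[i],np.round(ray(c,ce[i],.04)*1000))
E
```

```text
tub [[540.3, 102.3], [546.4, 4.7], [449.7, -3.3], [441.5, 94.6]] [494.5  49.6]
post [[614.5, 115.4], [614.2, 66.8], [564.9, 66.7], [565.9, 115.7]] [589.9  91.1]
siderail [[756.2, 65.2], [616.9, 68.2]] [686.5  66.7]
frontrail [[768.0, 109.2], [763.3, -79.8]] [765.7  14.7]
buffer [[685.7, 49.9], [684.2, -17.3]] [684.9  16.3]
(227.0, 240.5) [569.7 109.4   0. ]
(242.75, 212.5) [561.2  69.6  53. ]
(226.5, 222.75) [561.3 115.2  53. ]
(281.75, 252.5) [436.   99.3  40. ]
(309.5, 225.75) [444.1   1.8  40. ]
(241.0, 232.5) [530.7 106.8  40. ]
yellow [109.91687407 233.24738676] [480. 350.  40.]
yellow [181.28150826 275.81818182] [384. 189.  40.]
turq [323.35732387 292.86315256] [ 343. -123.   40.]
blue [361.30257511 192.63251073] [ 561. -214.   40.]
```

```bash
cat >> h.py <<'E'
from scipy.spatial.transform import Rotation as Ro
def rel(pos,yaw_deg,pose=None):
    """shift/turn in units from current tool pose to target (pos m, tool yaw, pointing down)"""
    s=ctrl.sense(); R0=Ro.from_rotvec(s['orientation']); p0=np.array(s['ee_pos'])
    if pose: p0=np.array(pose[0]); R0=Ro.from_euler('z',pose[1],degrees=True)*Ro.from_euler('x',180,degrees=True)
    R1=Ro.from_euler('z',yaw_deg,degrees=True)*Ro.from_euler('x',180,degrees=True)
    return np.round(np.r_[R0.inv().apply(np.array(pos)-p0)/.05,(R0.inv()*R1).as_rotvec(degrees=True)/5],3)
def st():
    s=ctrl.sense(); R=Ro.from_rotvec(s['orientation']).as_matrix()
    print('t',np.round(s['time'],2),'p',np.round(np.array(s['ee_pos'])*1000,1),'yaw',np.round(np.degrees(np.arctan2(R[1,0],R[0,0])),1),'tilt z',np.round(R[2,2],4),'F',np.round(s['force'],1),'q',np.round(s['qpos'],2))
E
python3 - <<'E'
from h import *
st(); print(rel((.41,.015,.2),-86.4)); print(rel((.41,.015,.2),-86.4)/14)
E
```

```text
t 0.25 p [ 200.  -591.9  255.9] yaw -71.3 tilt z -1.0 F [-0.8 -0.7  0.2] q [ 1.14  0.43  0.02  1.57 -0.01  1.13 -0.08]
[-1.0155e+01 -7.8650e+00  1.1250e+00  2.0000e-03  8.0000e-03  3.0130e+00]
[-7.25357143e-01 -5.61785714e-01  8.03571429e-02  1.42857143e-04
  5.71428571e-04  2.15214286e-01]
```

Call:
carry_out(targets="-1 -10.155 -7.865 1.1 0 0 3.013; -1 -10.155 -7.865 1.1 0 0 3.013; -1 -10.155 -7.865 1.1 0 0 3.013; -1 -10.155 -7.865 1.1 0 0 3.013; -1 -10.155 -7.865 1.1 0 0 3.013; -1 -10.155 -7.865 1.1 0 0 3.013; -1 -10.155 -7.865 1.1 0 0 3.013; -1 -10.155 -7.865 1.1 0 0 3.013; -1 -10.155 -7.865 1.1 0 0 3.013; -1 -10.155 -7.865 1.1 0 0 3.013")

```text
time: 1.25
ee_pos: [0.3633, -0.1195, 0.2138]
orientation: [-2.29, 2.151, -0.002]
force: [1.4, -0.7, -0.5]
opening: -0.0001
```

```bash
python3 - <<'E'
from h import *
st(); print(rel((.419,.011,.1),-85.6),rel((.419,.011,.036),-85.6))
E
```

```text
t 1.25 p [ 363.3 -119.5  213.8] yaw -86.4 tilt z -1.0 F [ 1.4 -0.7 -0.5] q [ 0.42  0.1  -0.26  2.16  0.04  0.88 -1.37]
[-2.537 -1.273  2.277 -0.012 -0.007 -0.164] [-2.538 -1.272  3.557 -0.012 -0.007 -0.164]
```

Call:
carry_out(targets="-1 -2.54 -1.27 1.6 0 0 -0.16; -1 -2.54 -1.27 1.6 0 0 -0.16; -1 -2.54 -1.27 1.6 0 0 -0.16; -1 -2.54 -1.27 1.6 0 0 -0.16; -1 -2.54 -1.27 1.6 0 0 -0.16")

```text
time: 1.75
ee_pos: [0.4184, 0.0115, 0.1327]
orientation: [2.309, -2.129, -0.003]
force: [-1.0, -1.0, -0.2]
opening: -0.0003
```

```bash
python3 - <<'E'
from h import *
cam('wrist','w1.png');st(); print(rel((.419,.011,.036),-85.6))
E
```

```text
t 1.8 p [418.1   9.8 133.3] yaw -85.5 tilt z -1.0 F [-0.1 -0.4 -0.2] q [ 0.14  0.3  -0.35  2.18  0.16  0.69 -1.81]
[-2.300e-02 -2.100e-02  1.946e+00  1.500e-02  1.000e-03  2.300e-02]
```

View pics/w1.png

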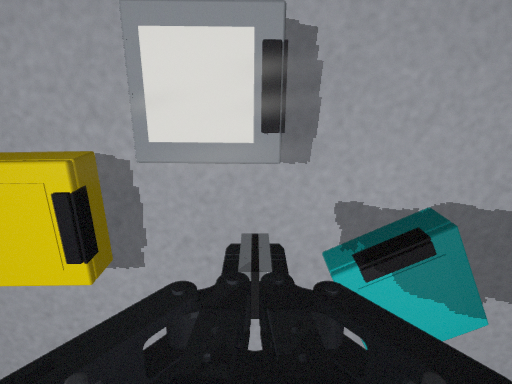

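The wrist view shows the white tub with the clip at (274,85). The closed fingers at (256,255) are behind its right half, so I'll go down and start the push.

Call:
carry_out(targets="-1 0 0 1 0 0 0; -1 0 0 1.9 0 0 0; -1 0 0 1.94 0 0 0; -1 0 0 1.94 0 0 0")

```text
time: 2.2
ee_pos: [0.4178, 0.0082, 0.0372]
orientation: [2.302, -2.135, -0.001]
force: [0.0, -0.2, 0.5]
opening: -0.0001
```

```bash
python3 - <<'E'
from h import *
st()
E
```

```text
t 2.2 p [417.8   8.2  37.2] yaw -85.7 tilt z -1.0 F [ 0.  -0.2  0.5] q [ 0.06  0.48 -0.26  2.26  0.29  0.44 -1.93]
```

Call:
carry_out(targets="-1 -0.4 0 0 0 0 0; -1 -0.64 0 0 0 0 0; -1 -0.64 -0.08 0 0 0 0; -1 -0.64 -0.16 0 0 0 0; -1 -0.64 -0.22 0 0 0 0; -1 -0.64 -0.28 0 0 0 0; -1 -0.64 -0.34 0 0 0 0; -1 -0.64 -0.4 0 0 0 0; -1 -0.64 -0.46 0 0 0 0; -1 -0.64 -0.52 0 0 0 0")

```text
time: 3.2
ee_pos: [0.4415, 0.0431, 0.0364]
orientation: [2.304, -2.134, -0.001]
force: [-1.4, -1.2, -1.1]
opening: -0.0001
```

```bash
python3 - <<'E'
from h import *
st(); c=cam('top','t2.png'); a=cv2.imread('pics/t2.png')[85:260,195:315]
cv2.imwrite('pics/t2c.png',cv2.resize(a,None,fx=3.4,fy=3.4,interpolation=cv2.INTER_CUBIC))
E
```

```text
t 3.2 p [441.5  43.1  36.4] yaw -85.6 tilt z -1.0 F [-1.4 -1.2 -1.1] q [-0.02  0.5  -0.26  2.2   0.28  0.47 -1.99]
```

View pics/t2c.png

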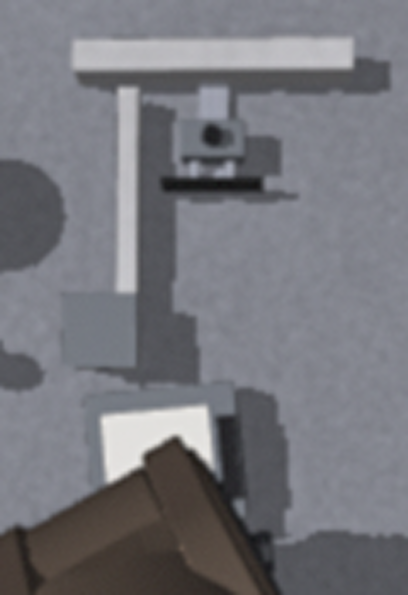

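The tub moved about 8 mm forward: its front edge went from crop row 407 to 395 and it stayed square. The post's front edge is at row 367, so I'll keep pushing.

Call:
carry_out(targets="-1 0 -0.04 0 0 0 0; -1 0 -0.08 0 0 0 0; -1 0 -0.12 0 0 0 0; -1 0 -0.16 0 0 0 0; -1 0 -0.2 0 0 0 0; -1 0 -0.23 0 0 0 0")

```text
time: 3.85
ee_pos: [0.4536, 0.0442, 0.0366]
orientation: [-2.305, 2.135, -0.0]
force: [-0.8, -1.5, 0.2]
opening: -0.0003
```

```bash
python3 - <<'E'
from h import *
st(); c=cam('top','t3.png'); a=cv2.imread('pics/t3.png')[85:260,195:315]
cv2.imwrite('pics/t3c.png',cv2.resize(a,None,fx=3.4,fy=3.4,interpolation=cv2.INTER_CUBIC))
E
```

```text
t 3.85 p [453.6  44.2  36.6] yaw -85.6 tilt z -1.0 F [-0.8 -1.5  0.2] q [-0.01  0.51 -0.26  2.18  0.28  0.48 -1.98]
```

View pics/t3c.png

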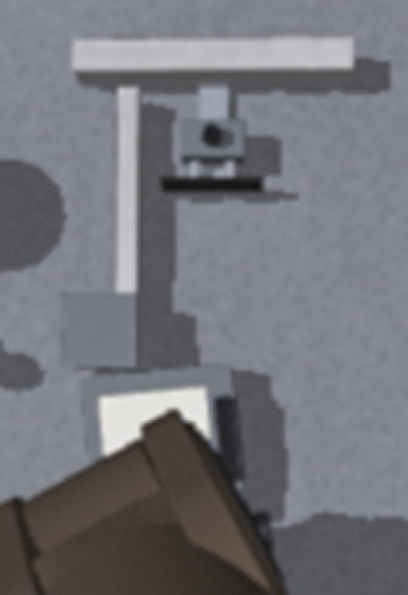

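Call:
carry_out(targets="-1 0 -0.04 0 0 0 0; -1 0 -0.08 0 0 0 0; -1 0 -0.11 0 0 0 0; -1 0 -0.14 0 0 0 0")

```text
time: 4.3
ee_pos: [0.4581, 0.0444, 0.0363]
orientation: [2.303, -2.132, -0.004]
force: [-12.6, 0.3, 8.8]
opening: -0.0001
```

```bash
python3 - <<'E'
from h import *
st(); c=cam('top','t4.png'); a=cv2.imread('pics/t4.png')[85:260,195:315]
cv2.imwrite('pics/t4c.png',cv2.resize(a,None,fx=3.4,fy=3.4,interpolation=cv2.INTER_CUBIC))
E
```

```text
t 4.3 p [458.1  44.4  36.3] yaw -85.6 tilt z -1.0 F [-12.6   0.3   8.8] q [-0.01  0.52 -0.26  2.16  0.28  0.5  -1.98]
```

View pics/t4c.png

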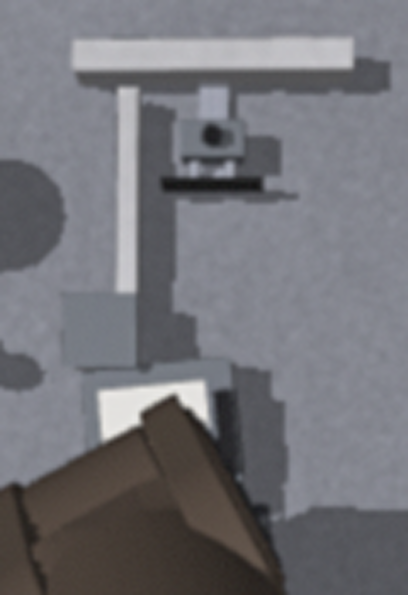

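The fingers feel -12.6 N, so the tub's front edge now touches the post corner at crop (135,370). I'll back off and shift right to the clip end for the pivot.

Call:
carry_out(targets="-1 0 0.16 0 0 0 0; -1 0.3 0.16 0 0 0 0; -1 0.66 0.16 0 0 0 0; -1 0.66 0.16 0 0 0 0; -1 0.66 0.16 0 0 0 0")

```text
time: 4.85
ee_pos: [0.4555, 0.0112, 0.0368]
orientation: [-2.303, 2.135, -0.001]
force: [-0.0, -0.8, -0.2]
opening: 0.0002
```

```bash
cat >> h.py <<'E'
C=np.array([.567,.0685])
def tcp(th,arm=.048,w=.1104,extra=0,z=.036):
    a=np.radians(th); n=np.array([np.cos(a),np.sin(a)]); l=np.array([-n[1],n[0]])
    return np.r_[C-(w-extra)*n-arm*l,z]
E
python3 - <<'E'
from h import *
st(); c=cam('top','t5.png'); a=cv2.imread('pics/t5.png')[85:260,195:315]
cv2.imwrite('pics/t5c.png',cv2.resize(a,None,fx=3.4,fy=3.4,interpolation=cv2.INTER_CUBIC))
for th in (4.4,6,8,10,12,14): print(th,rel(tcp(th),th-90))
E
```

```text
t 4.85 p [455.5  11.2  36.8] yaw -85.7 tilt z -1.0 F [-0.  -0.8 -0.2] q [ 0.06  0.51 -0.27  2.18  0.28  0.48 -1.92]
4.4 [-0.    -0.106  0.016 -0.013  0.006 -0.001]
6 [ 0.061 -0.134  0.016 -0.013  0.006 -0.321]
8 [ 0.136 -0.171  0.016 -0.013  0.005 -0.721]
10 [ 0.211 -0.211  0.016 -0.013  0.005 -1.121]
12 [ 0.283 -0.253  0.016 -0.013  0.005 -1.521]
14 [ 0.354 -0.297  0.016 -0.013  0.005 -1.921]
```

View pics/t5c.png

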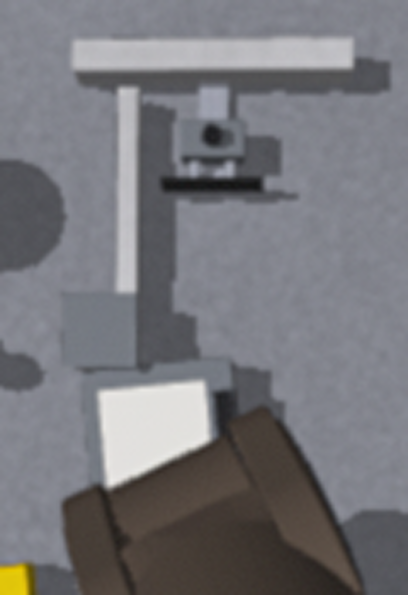

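Call:
carry_out(targets="-1 0 -0.06 0 0 0 0; -1 0 -0.106 0 0 0 0; -1 0.06 -0.134 0 0 0 -0.32; -1 0.1 -0.152 0 0 0 -0.52; -1 0.136 -0.171 0 0 0 -0.72; -1 0.174 -0.19 0 0 0 -0.92; -1 0.21 -0.211 0 0 0 -1.12; -1 0.247 -0.232 0 0 0 -1.32; -1 0.283 -0.253 0 0 0 -1.52")

```text
time: 5.8
ee_pos: [0.4686, -0.0022, 0.0366]
orientation: [2.443, -1.975, 0.0]
force: [0.1, 0.0, -0.6]
opening: 0.0
```

```bash
python3 - <<'E'
from h import *
st(); c=cam('top','t6.png'); a=cv2.imread('pics/t6.png')[85:260,195:315]
cv2.imwrite('pics/t6c.png',cv2.resize(a,None,fx=3.4,fy=3.4,interpolation=cv2.INTER_CUBIC))
for th in range(12,32,2): print(th,rel(tcp(th),th-90,pose=(tcp(12),-78)))
E
```

```text
t 5.8 p [468.6  -2.2  36.6] yaw -77.9 tilt z -1.0 F [ 0.1  0.  -0.6] q [ 0.12  0.53 -0.31  2.14  0.32  0.51 -1.78]
12 [0. 0. 0. 0. 0. 0.]
14 [ 0.076 -0.035 -0.     0.     0.    -0.4  ]
16 [ 0.152 -0.072 -0.     0.     0.    -0.8  ]
18 [ 0.226 -0.112 -0.     0.     0.    -1.2  ]
20 [ 0.298 -0.155 -0.     0.     0.    -1.6  ]
22 [ 0.369 -0.2   -0.     0.     0.    -2.   ]
24 [ 0.438 -0.248 -0.     0.     0.    -2.4  ]
26 [ 0.506 -0.298 -0.     0.     0.    -2.8  ]
28 [ 0.571 -0.35  -0.    -0.     0.    -3.2  ]
30 [ 0.635 -0.405 -0.     0.     0.    -3.6  ]
```

View pics/t6c.png

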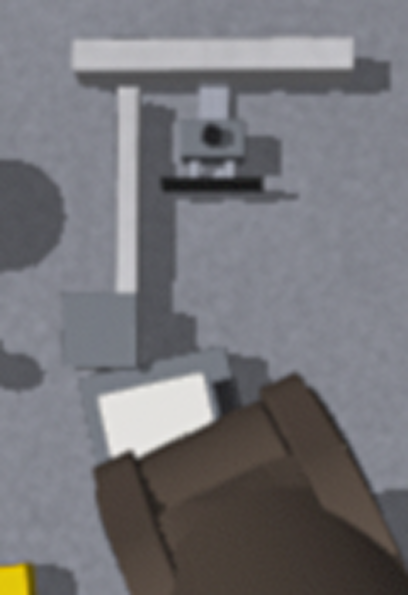

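The tub is pivoting: its front edge now runs from (79,378) to (222,348), touching the post corner. Continuing.

Call:
carry_out(targets="-1 0.076 -0.035 0 0 0 -0.4; -1 0.152 -0.072 0 0 0 -0.8; -1 0.226 -0.112 0 0 0 -1.2; -1 0.298 -0.155 0 0 0 -1.6; -1 0.369 -0.2 0 0 0 -2; -1 0.438 -0.248 0 0 0 -2.4; -1 0.506 -0.298 0 0 0 -2.8; -1 0.571 -0.35 0 0 0 -3.2; -1 0.635 -0.405 0 0 0 -3.6")

```text
time: 6.75
ee_pos: [0.495, -0.0291, 0.0366]
orientation: [2.722, -1.569, -0.0]
force: [-0.5, 0.3, 0.1]
opening: -0.0005
```

```bash
python3 - <<'E'
from h import *
st(); print(tcp(30)); c=cam('top','t7.png'); a=cv2.imread('pics/t7.png')[85:260,195:315]
cv2.imwrite('pics/t7c.png',cv2.resize(a,None,fx=3.4,fy=3.4,interpolation=cv2.INTER_CUBIC))
for th in range(30,52,2): print(th,rel(tcp(th),th-90,pose=(tcp(30),-60)))
E
```

```text
t 6.75 p [495.  -29.1  36.6] yaw -59.9 tilt z -1.0 F [-0.5  0.3  0.1] q [ 0.25  0.57 -0.4   2.07  0.4   0.57 -1.48]
[ 0.4953908  -0.02826922  0.036     ]
30 [0. 0. 0. 0. 0. 0.]
32 [ 0.076 -0.035 -0.    -0.     0.    -0.4  ]
34 [ 0.152 -0.072 -0.     0.     0.    -0.8  ]
36 [ 0.226 -0.112 -0.    -0.     0.    -1.2  ]
38 [ 0.298 -0.155 -0.    -0.     0.    -1.6  ]
40 [ 0.369 -0.2   -0.    -0.     0.    -2.   ]
42 [ 0.438 -0.248 -0.    -0.     0.    -2.4  ]
44 [ 0.506 -0.298 -0.     0.     0.    -2.8  ]
46 [ 0.571 -0.35  -0.    -0.     0.    -3.2  ]
48 [ 0.635 -0.405 -0.    -0.     0.    -3.6  ]
50 [ 0.697 -0.461 -0.     0.     0.    -4.   ]
```

View pics/t7c.png

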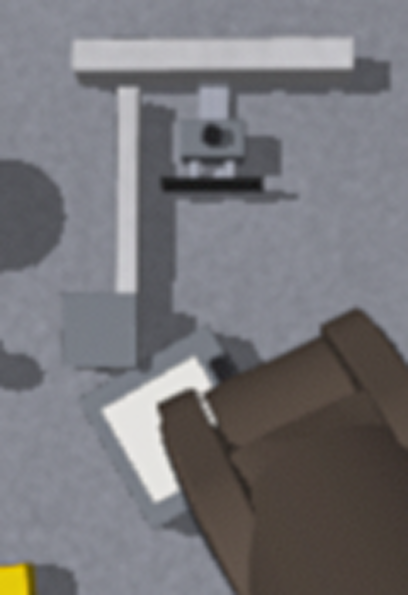

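The turn is now about 31°, with the front edge from (83,403) to (205,328). The arc has the same shape, so I'll repeat those rows.

Call:
carry_out(targets="-1 0.076 -0.035 0 0 0 -0.4; -1 0.152 -0.072 0 0 0 -0.8; -1 0.226 -0.112 0 0 0 -1.2; -1 0.298 -0.155 0 0 0 -1.6; -1 0.369 -0.2 0 0 0 -2; -1 0.438 -0.248 0 0 0 -2.4; -1 0.506 -0.298 0 0 0 -2.8; -1 0.571 -0.35 0 0 0 -3.2; -1 0.635 -0.405 0 0 0 -3.6")

```text
time: 7.7
ee_pos: [0.5283, -0.0464, 0.0365]
orientation: [2.933, -1.125, -0.001]
force: [-0.3, -0.2, 0.5]
opening: 0.0
```

```bash
python3 - <<'E'
from h import *
st(); print(tcp(48)); c=cam('top','t8.png'); a=cv2.imread('pics/t8.png')[85:260,195:315]
cv2.imwrite('pics/t8c.png',cv2.resize(a,None,fx=3.4,fy=3.4,interpolation=cv2.INTER_CUBIC))
E
```

```text
t 7.7 p [528.3 -46.4  36.5] yaw -42.0 tilt z -1.0 F [-0.3 -0.2  0.5] q [ 0.33  0.63 -0.48  1.98  0.47  0.64 -1.18]
[ 0.52879893 -0.04566146  0.036     ]
```

View pics/t8c.png

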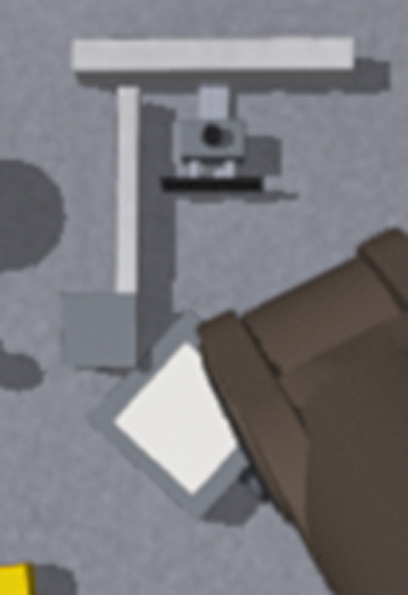

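It is at about 47°, with the front edge from (92,418) to (190,313). The tub has slipped back slightly along the post, so I'll shift the fingers 8 mm inwards and go on.

```bash
python3 - <<'E'
from h import *
for th in list(range(48,90,3)): print(th,rel(tcp(th,arm=.04),th-90,pose=(tcp(48),-42)))
E
```

```text
48 [-0.16  0.    0.    0.    0.    0.  ]
51 [-0.046 -0.045 -0.     0.     0.    -0.6  ]
54 [ 0.066 -0.096 -0.     0.     0.    -1.2  ]
57 [ 0.176 -0.152 -0.     0.     0.    -1.8  ]
60 [ 0.282 -0.215 -0.     0.     0.    -2.4  ]
63 [ 0.384 -0.282 -0.     0.     0.    -3.   ]
66 [ 0.483 -0.355 -0.     0.     0.    -3.6  ]
69 [ 0.578 -0.433 -0.     0.     0.    -4.2  ]
72 [ 0.669 -0.516 -0.     0.     0.    -4.8  ]
75 [ 0.755 -0.604 -0.     0.     0.    -5.4  ]
78 [ 0.837 -0.696 -0.    -0.     0.    -6.   ]
81 [ 0.913 -0.792 -0.    -0.     0.    -6.6  ]
84 [ 0.985 -0.892 -0.     0.     0.    -7.2  ]
87 [ 1.051 -0.996 -0.     0.     0.    -7.8  ]
```

Call:
carry_out(targets="-1 -0.04 0.06 0 0 0 0; -1 -0.16 0.06 0 0 0 0; -1 -0.16 0 0 0 0 0; -1 -0.1 -0.022 0 0 0 -0.3; -1 -0.046 -0.045 0 0 0 -0.6; -1 0.01 -0.07 0 0 0 -0.9; -1 0.066 -0.096 0 0 0 -1.2; -1 0.12 -0.123 0 0 0 -1.5; -1 0.176 -0.152 0 0 0 -1.8; -1 0.23 -0.183 0 0 0 -2.1")

```text
time: 8.75
ee_pos: [0.5433, -0.0473, 0.0366]
orientation: [3.024, -0.85, -0.0]
force: [-0.7, -1.6, -0.4]
opening: -0.0001
```

```bash
python3 - <<'E'
from h import *
st(); print(tcp(58.5,arm=.04)); 
for th in list(range(60,90,3)): print(th,rel(tcp(th,arm=.04),th-90,pose=(tcp(58.5,arm=.04),-31.5)))
E
```

```text
t 8.75 p [543.3 -47.3  36.6] yaw -31.4 tilt z -1.0 F [-0.7 -1.6 -0.4] q [ 0.37  0.65 -0.53  1.94  0.51  0.68 -1.03]
[ 0.54342177 -0.04653142  0.036     ]
60 [ 0.058 -0.022 -0.     0.     0.    -0.3  ]
63 [ 0.171 -0.07  -0.     0.     0.    -0.9  ]
66 [ 0.281 -0.123 -0.     0.     0.    -1.5  ]
69 [ 0.389 -0.183 -0.     0.     0.    -2.1  ]
72 [ 0.493 -0.248 -0.    -0.     0.    -2.7  ]
75 [ 0.594 -0.318 -0.    -0.     0.    -3.3  ]
78 [ 0.691 -0.394 -0.    -0.     0.    -3.9  ]
81 [ 0.784 -0.474 -0.    -0.     0.    -4.5  ]
84 [ 0.873 -0.56  -0.    -0.     0.    -5.1  ]
87 [ 0.957 -0.649 -0.     0.     0.    -5.7  ]
```

Call:
carry_out(targets="-1 0.058 -0.022 0 0 0 -0.3; -1 0.115 -0.046 0 0 0 -0.6; -1 0.171 -0.07 0 0 0 -0.9; -1 0.226 -0.096 0 0 0 -1.2; -1 0.281 -0.123 0 0 0 -1.5; -1 0.335 -0.153 0 0 0 -1.8; -1 0.389 -0.183 0 0 0 -2.1; -1 0.441 -0.215 0 0 0 -2.4; -1 0.493 -0.248 0 0 0 -2.7")

```text
time: 9.65
ee_pos: [0.5708, -0.0496, 0.0366]
orientation: [3.103, -0.488, 0.0]
force: [-0.2, -2.0, -0.3]
opening: -0.0
```

```bash
python3 - <<'E'
from h import *
st(); print(tcp(72,arm=.04)); c=cam('top','t9.png'); a=cv2.imread('pics/t9.png')[85:260,195:315]
cv2.imwrite('pics/t9c.png',cv2.resize(a,None,fx=3.4,fy=3.4,interpolation=cv2.INTER_CUBIC))
for th in list(range(73,92,2)): print(th,rel(tcp(th,arm=.04),th-90,pose=(tcp(72,arm=.04),-18)))
E
```

```text
t 9.65 p [570.8 -49.6  36.6] yaw -17.9 tilt z -1.0 F [-0.2 -2.  -0.3] q [ 0.4   0.7  -0.59  1.87  0.56  0.74 -0.82]
[ 0.57092678 -0.04885732  0.036     ]
73 [ 0.038 -0.014 -0.     0.     0.    -0.2  ]
75 [ 0.114 -0.045 -0.     0.     0.    -0.6  ]
77 [ 0.189 -0.078 -0.    -0.     0.    -1.   ]
79 [ 0.263 -0.114 -0.     0.     0.    -1.4  ]
81 [ 0.336 -0.152 -0.    -0.     0.    -1.8  ]
83 [ 0.407 -0.193 -0.    -0.     0.    -2.2  ]
85 [ 0.476 -0.237 -0.    -0.     0.    -2.6  ]
87 [ 0.544 -0.282 -0.    -0.     0.    -3.   ]
89 [ 0.611 -0.33  -0.     0.     0.    -3.4  ]
91 [ 0.675 -0.381 -0.     0.     0.    -3.8  ]
```

View pics/t9c.png

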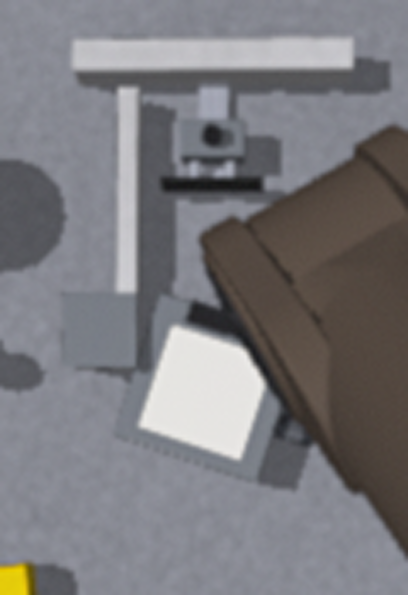

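The turn is at about 72° and the clip at (212,318) now faces almost forwards. Finishing the turn.

Call:
carry_out(targets="-1 0.038 -0.014 0 0 0 -0.2; -1 0.076 -0.029 0 0 0 -0.4; -1 0.114 -0.045 0 0 0 -0.6; -1 0.189 -0.078 0 0 0 -1; -1 0.263 -0.114 0 0 0 -1.4; -1 0.3 -0.133 0 0 0 -1.6; -1 0.336 -0.152 0 0 0 -1.8; -1 0.372 -0.173 0 0 0 -2; -1 0.407 -0.193 0 0 0 -2.2; -1 0.441 -0.215 0 0 0 -2.4")

```text
time: 10.7
ee_pos: [0.5951, -0.0463, 0.0367]
orientation: [3.137, -0.163, 0.0]
force: [0.9, -5.1, -1.0]
opening: 0.0001
```

```bash
python3 - <<'E'
from h import *
st(); print(tcp(84,arm=.04)); c=cam('top','t10.png'); a=cv2.imread('pics/t10.png')[85:260,195:315]
cv2.imwrite('pics/t10c.png',cv2.resize(a,None,fx=3.4,fy=3.4,interpolation=cv2.INTER_CUBIC))
for th in list(range(84,92,1)): print(th,rel(tcp(th,arm=.04),th-90,pose=(tcp(84,arm=.04),-6)))
E
```

```text
t 10.7 p [595.1 -46.3  36.7] yaw -5.9 tilt z -1.0 F [ 0.9 -5.1 -1. ] q [ 0.41  0.74 -0.64  1.81  0.6   0.8  -0.63]
[ 0.59524093 -0.04547636  0.036     ]
84 [0. 0. 0. 0. 0. 0.]
85 [ 0.038 -0.014 -0.    -0.     0.    -0.2  ]
86 [ 0.077 -0.029 -0.     0.     0.    -0.4  ]
87 [ 0.114 -0.045 -0.     0.     0.    -0.6  ]
88 [ 0.152 -0.061 -0.     0.     0.    -0.8  ]
89 [ 0.189 -0.078 -0.     0.     0.    -1.   ]
90 [ 0.226 -0.096 -0.     0.     0.    -1.2  ]
91 [ 0.263 -0.114 -0.     0.     0.    -1.4  ]
```

View pics/t10c.png

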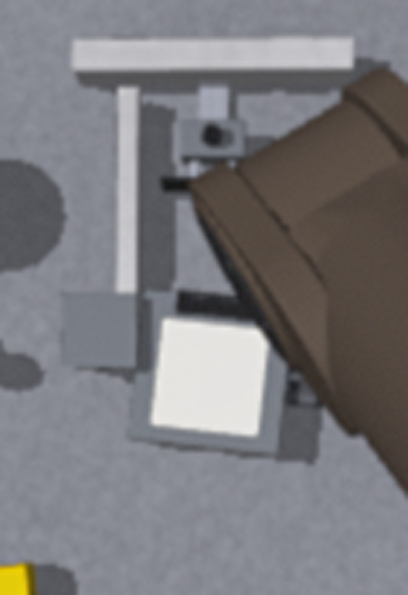

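Call:
carry_out(targets="-1 0.038 -0.014 0 0 0 -0.2; -1 0.076 -0.028 0 0 0 -0.4; -1 0.095 -0.034 0 0 0 -0.5; -1 0.095 -0.034 0 0 0 -0.5")

```text
time: 11.15
ee_pos: [0.6002, -0.045, 0.0367]
orientation: [3.14, -0.095, 0.001]
force: [2.3, -5.2, 0.2]
opening: -0.0003
```

```bash
python3 - <<'E'
from h import *
st(); c=cam('top','t11.png'); a=cv2.imread('pics/t11.png')[85:260,195:315]
cv2.imwrite('pics/t11c.png',cv2.resize(a,None,fx=3.4,fy=3.4,interpolation=cv2.INTER_CUBIC))
E
```

```text
t 11.15 p [600.2 -45.   36.7] yaw -3.5 tilt z -1.0 F [ 2.3 -5.2  0.2] q [ 0.42  0.75 -0.65  1.79  0.61  0.81 -0.6 ]
```

View pics/t11c.png

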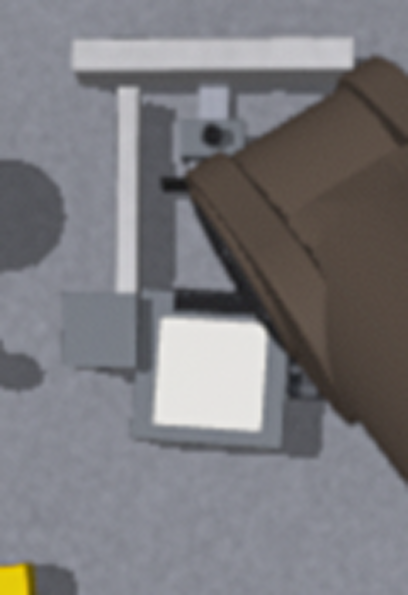

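Call:
carry_out(targets="-1 0 -0.015 0 0 0 -0.2; -1 0 -0.03 0 0 0 -0.4; -1 0 -0.045 0 0 0 -0.44; -1 0 -0.045 0 0 0 -0.44")

```text
time: 11.6
ee_pos: [0.6008, -0.0449, 0.0367]
orientation: [3.139, -0.038, 0.002]
force: [3.8, -10.3, -0.7]
opening: 0.0
```

```bash
python3 - <<'E'
from h import *
st(); c=cam('top','t12.png'); a=cv2.imread('pics/t12.png')[85:260,195:315]
cv2.imwrite('pics/t12c.png',cv2.resize(a,None,fx=3.4,fy=3.4,interpolation=cv2.INTER_CUBIC))
E
```

```text
t 11.6 p [600.8 -44.9  36.7] yaw -1.4 tilt z -1.0 F [  3.8 -10.3  -0.7] q [ 0.42  0.75 -0.65  1.79  0.62  0.81 -0.57]
```

View pics/t12c.png

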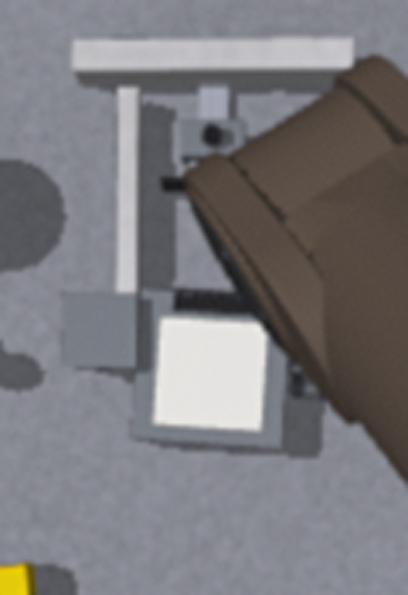

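The fingers no longer advance and the push has risen to about 10 N. The tub is seated against the post, its white panel square at (152-267, 317-432). I'll retract and look unobstructed.

```bash
python3 - <<'E'
from h import *
for p,y in [((.6,-.09,.037),-1.4),((.5,-.09,.037),-50),((.48,-.09,.037),-91.3)]: print(rel(p,y))
E
```

```text
[ 0.006  0.902 -0.003  0.03  -0.015  0.001]
[-1.993e+00  9.500e-01 -5.000e-03  2.100e-02 -2.600e-02  9.721e+00]
[-2.3930e+00  9.6000e-01 -5.0000e-03  1.2000e-02 -3.5000e-02  1.7981e+01]
```

Call:
carry_out(targets="-1 0 0.3 0 0 0 0; -1 0 0.9 0 0 0 0; -1 -0.4 0.95 0 0 0 1.7; -1 -0.8 0.95 0 0 0 3.4; -1 -1.2 0.96 0 0 0 5.1; -1 -1.6 0.96 0 0 0 6.8; -1 -2 0.96 0 0 0 8.5; -1 -2.39 0.96 0 0 0 10.2; -1 -2.39 0.96 0 0 0 11.9; -1 -2.39 0.96 0 0 0 13.6")

```text
time: 12.65
ee_pos: [0.4786, -0.0871, 0.0368]
orientation: [-2.579, 1.792, 0.001]
force: [-0.2, -0.0, -0.2]
opening: -0.0002
```

```bash
python3 - <<'E'
from h import *
st(); c=cam('top','t13.png'); a=cv2.imread('pics/t13.png')[85:260,195:315]
cv2.imwrite('pics/t13c.png',cv2.resize(a,None,fx=3.4,fy=3.4,interpolation=cv2.INTER_CUBIC))
print(rel((.48,-.04,.037),-91.3),rel((.48,.018,.037),-91.3))
E
```

```text
t 12.65 p [478.6 -87.1  36.8] yaw -69.6 tilt z -1.0 F [-0.2 -0.  -0.2] q [ 0.34  0.56 -0.36  2.1   0.36  0.55 -1.5 ]
[-8.740e-01 -3.360e-01 -2.000e-03 -7.000e-03  1.600e-02  4.244e+00] [-1.965 -0.731  0.    -0.007  0.016  4.244]
```

View pics/t13c.png

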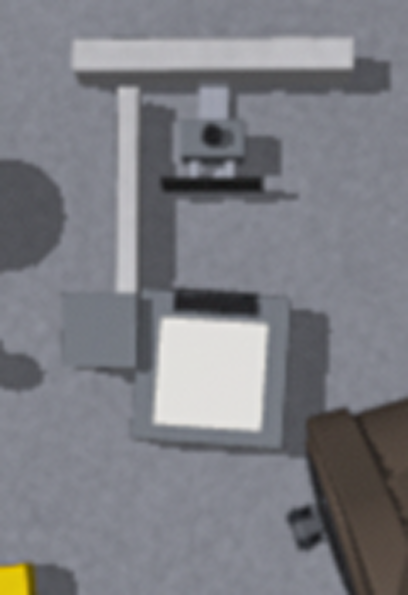

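```bash
cat >> h.py <<'E'
def panel(c):
    im=c['img'].astype(int); m=((im.min(2)>205)).astype(np.uint8)
    k,l,st_,ce=cv2.connectedComponentsWithStats(m)
    o=[]
    for i in range(1,k):
        if st_[i,4]>300 and 200<ce[i][0]<300 and 120<ce[i][1]<260:
            cs,_=cv2.findContours((l==i).astype(np.uint8),cv2.RETR_EXTERNAL,cv2.CHAIN_APPROX_NONE)
            w=np.array([ray(c,p[0],.041)[:2]*1000 for p in cs[0]],np.float32); r=cv2.minAreaRect(w); o.append(r)
    return o
E
python3 - <<'E'
from h import *
c=cam('top'); im=c['img']; print(im[190:200:3,244]); print(panel(c))
def P(x,y,z): return ray(c,((x+.5)/3.4-.5+195,(y+.5)/3.4-.5+85),z)*1000
q=np.array([P(x,y,.04)[:2] for x,y in [(139,289),(289,297),(283,448),(132,439)]]);print(np.round(q,1),q.mean(0))
g=cv2.cvtColor(im,cv2.COLOR_RGB2GRAY).astype(float)
for nm,x0,x1,ys,z in [('frontrail',225,290,range(98,112),.04)]:
    pts=[]
    for u in range(x0,x1,4):
        col=cv2.GaussianBlur(g,(0,0),.8)[ys.start:ys.stop,u]; j=np.argmin(np.diff(col)); pts.append(ray(c,(u,ys.start+j+.5),z)[:2]*1000)
    pts=np.array(pts); print(nm,np.polyfit(pts[:,1],pts[:,0],1))
pts=[]
for v in range(115,168,4):
    row=cv2.GaussianBlur(g,(0,0),.8)[v,228:245]; j=np.argmin(np.diff(row)); pts.append(ray(c,(228+j+.5,v),.034)[:2]*1000)
pts=np.array(pts);print('side',np.polyfit(pts[:,0],pts[:,1],1), pts.mean(0))
E
```

```text
[[225 223 220]
 [225 224 221]
 [224 223 220]
 [224 223 220]]
[((560.7672119140625, 19.187772750854492), (68.17843627929688, 68.48062133789062), 85.1561508178711)]
[[618.   65.7]
 [610.6 -33.6]
 [511.  -27.4]
 [518.7  71.5]] [564.56879594  19.07587106]
frontrail [4.45980825e-03 7.66491587e+02]
side [-1.77473953e-02  7.97459766e+01] [685.12432811  67.58680434]
```

```bash
python3 - <<'E'
from h import *
c=cam('side','s1.png'); b=cv2.imread('pics/s1.png')[150:270,150:330]
cv2.imwrite('pics/s1c.png',cv2.resize(b,None,fx=4,fy=4,interpolation=cv2.INTER_CUBIC))
c=cam('wrist','w2.png')
E
```

```text
(no output)
```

View pics/s1c.png

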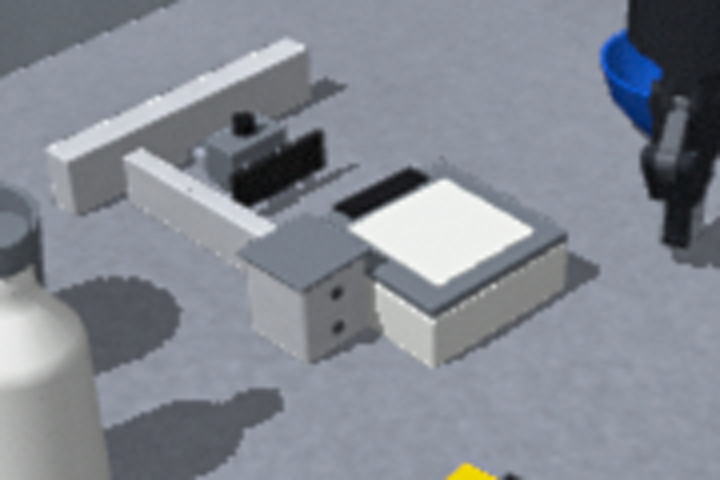

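View pics/w2.png

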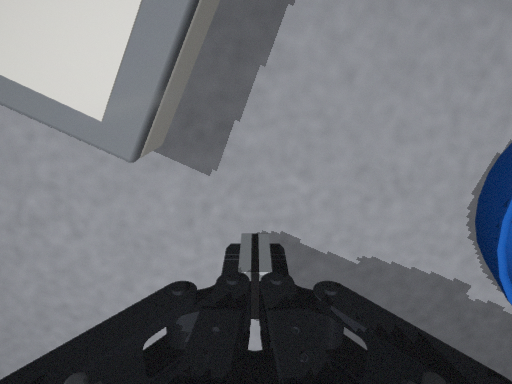

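```bash
python3 - <<'E'
from h import *
c=cam('wrist')
im=c['img']; q=np.array([ray(c,p,.04)[:2]*1000 for p in [(0,104),(133,162),(196,0)]]); print(q)
for a,b in((0,1),(1,2)):
  d=q[b]-q[a]; print(np.degrees(np.arctan2(d[1],d[0])))
# white panel lower edges
m=(im.min(2)>190).astype(np.uint8); cs,_=cv2.findContours(m,cv2.RETR_EXTERNAL,cv2.CHAIN_APPROX_NONE); k=max(cs,key=cv2.contourArea)[:,0]
a=cv2.approxPolyDP(k,4,True)[:,0]; print(a.tolist()); 
w=np.array([ray(c,p,.04)[:2]*1000 for p in a]); print(np.round(w,1).tolist())
# box lid edge with line fit in top image
t=cam('top'); g=cv2.cvtColor(t['img'],cv2.COLOR_RGB2GRAY).astype(float); g=cv2.GaussianBlur(g,(0,0),.7)
mm=(t['img'].min(2)>190)
def edge(vs,us,axis):
    pts=[]
    for k_ in vs:
        prof=mm[k_,us[0]:us[1]] if axis==0 else mm[us[0]:us[1],k_]
        gp=g[k_,us[0]:us[1]] if axis==0 else g[us[0]:us[1],k_]
        d=np.diff(gp); j=np.argmax(np.abs(d)); 
        a_,b_,c_=np.abs(d[j-1:j+2]); off=.5*(a_-c_)/(a_-2*b_+c_)
        x=us[0]+j+.5+off; pts.append(ray(t,(x,k_) if axis==0 else (k_,x),.041)[:2]*1000)
    return np.array(pts)
for n,e in [('L',edge(range(183,208),(234,248),0)),('R',edge(range(183,208),(266,280),0))]:
    print(n,np.degrees(np.arctan(np.polyfit(e[:,0],e[:,1],1)[0])))
for n,e in [('B',edge(range(244,270),(204,217),1)),]:
    print(n,-np.degrees(np.arctan(np.polyfit(e[:,1],e[:,0],1)[0])))
E
```

```text
[[514.93203524  22.56520108]
 [511.26102955 -26.32593193]
 [570.39686777 -32.10361044]]
-94.29401363323039
-5.580190910164204
[[0, 0], [0, 73], [100, 120], [140, 0]]
[[547.9, 26.6], [525.4, 23.8], [522.0, -11.5], [564.0, -15.3]]
L -3.985394878303385
R -4.866636026939228
B -4.864534227111786
```

The tub is 3 to 4° short of flush: its yaw is about -4.7° and the rail's about -1°. If I push the trailing face on its bay half while sliding, the turning effect will close it onto the rail.

```bash
python3 - <<'E'
from h import *
st(); print(rel((.485,.004,.037),-92))
E
```

```text
t 12.95 p [479.3 -87.5  36.6] yaw -69.1 tilt z -1.0 F [ 0.4 -0.2  0.4] q [ 0.34  0.56 -0.36  2.09  0.37  0.55 -1.49]
[-1.67  -0.759 -0.008 -0.     0.006  4.583]
```

Call:
carry_out(targets="-1 -0.5 -0.1 0 0 0 1.6; -1 -1 -0.35 0 0 0 3.2; -1 -1.67 -0.75 0 0 0 4.58; -1 -1.67 -0.75 0 0 0 4.58; -1 -1.67 -0.75 0 0 0 4.58")

```text
time: 13.45
ee_pos: [0.485, 0.0049, 0.0366]
orientation: [-2.185, 2.257, 0.001]
force: [-0.1, -0.1, -0.3]
opening: 0.0
```

```bash
python3 - <<'E'
from h import *
st(); c=cam('wrist','w3.png')
E
```

```text
t 13.45 p [485.    4.9  36.6] yaw -91.9 tilt z -1.0 F [-0.1 -0.1 -0.3] q [ 0.07  0.54 -0.25  2.11  0.25  0.52 -1.97]
```

View pics/w3.png

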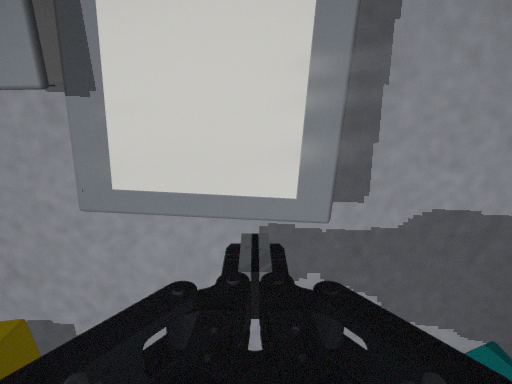

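The wrist view shows the tub ahead, its trailing edge running from (80,209) to (330,221), with the fingers behind the bay half. I'll push along the rail.

Call:
carry_out(targets="-1 0 -0.15 0 0 0 0; -1 0 -0.26 0 0 0 0; -1 0 -0.32 0 0 0 0; -1 0 -0.36 0 0 0 0; -1 0 -0.4 0 0 0 0; -1 0 -0.44 0 0 0 0; -1 0 -0.48 0 0 0 0; -1 0 -0.52 0 0 0 0")

```text
time: 14.3
ee_pos: [0.5108, 0.0023, 0.0365]
orientation: [2.178, -2.264, -0.0]
force: [-2.7, -2.1, -0.6]
opening: 0.0
```

```bash
cat >> h.py <<'E'
def boxyaw(t):
    g=cv2.cvtColor(t['img'],cv2.COLOR_RGB2GRAY); m=(t['img'].min(2)>200).astype(np.uint8)
    k,l,s_,ce=cv2.connectedComponentsWithStats(m)
    for i in range(1,k):
        if s_[i,4]>150 and 234<ce[i][0]<275 and 130<ce[i][1]<215:
            print('panel bbox',s_[i])
            for side in (0,1):
                pts=[]
                for v in range(s_[i,1]+3,s_[i,1]+s_[i,3]-3):
                    us=np.where(l[v]==i)[0]
                    if len(us)<10: continue
                    u=us[0] if side==0 else us[-1]
                    o=-1 if side==0 else 1
                    a,b=float(g[v,u-0]),float(g[v,u+o]) 
                    prof=g[v,u-3:u+4].astype(float); d=np.abs(np.diff(prof)); x=u-3+.5+(d*np.arange(6)).sum()/d.sum()
                    pts.append(ray(t,(x,v),.041)[:2]*1000)
                pts=np.array(pts)
                if len(pts)>6:
                    p=np.polyfit(pts[:,0],pts[:,1],1); print('LR'[side],'yaw',np.round(np.degrees(np.arctan(p[0])),2),'y mean',np.round(pts.mean(0),1))
def snap(n):
    c=cam('top',n+'.png'); a=cv2.imread('pics/'+n+'.png')[85:260,195:315]
    cv2.imwrite('pics/'+n+'c.png',cv2.resize(a,None,fx=3.4,fy=3.4,interpolation=cv2.INTER_CUBIC)); boxyaw(c); return c
E
python3 - <<'E'
from h import *
st(); snap('t14')
E
```

```text
t 14.3 p [510.8   2.3  36.5] yaw -92.2 tilt z -1.0 F [-2.7 -2.1 -0.6] q [ 0.07  0.57 -0.24  2.05  0.25  0.56 -1.96]
```

View pics/t14c.png

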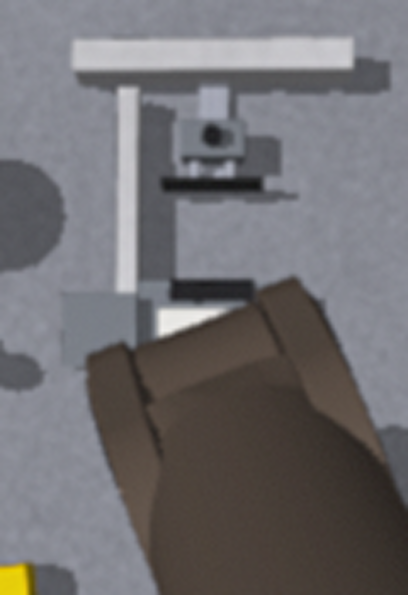

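Call:
carry_out(targets="-1 0 -0.05 0 0 0 0; -1 0 -0.1 0 0 0 0; -1 0 -0.15 0 0 0 0; -1 0 -0.2 0 0 0 0; -1 0 -0.25 0 0 0 0; -1 -0.01 -0.3 0 0 0 0; -1 -0.01 -0.35 0 0 0 0; -1 -0.01 -0.4 0 0 0 0; -1 -0.01 -0.45 0 0 0 0; -1 -0.01 -0.5 0 0 0 0")

```text
time: 15.35
ee_pos: [0.5361, 0.0021, 0.0366]
orientation: [-2.178, 2.264, -0.0]
force: [-3.9, -1.8, 0.1]
opening: -0.0
```

```bash
python3 - <<'E'
from h import *
st(); snap('t15')
E
```

```text
t 15.35 p [536.1   2.1  36.6] yaw -92.2 tilt z -1.0 F [-3.9 -1.8  0.1] q [ 0.08  0.59 -0.25  1.98  0.25  0.59 -1.94]
```

View pics/t15c.png

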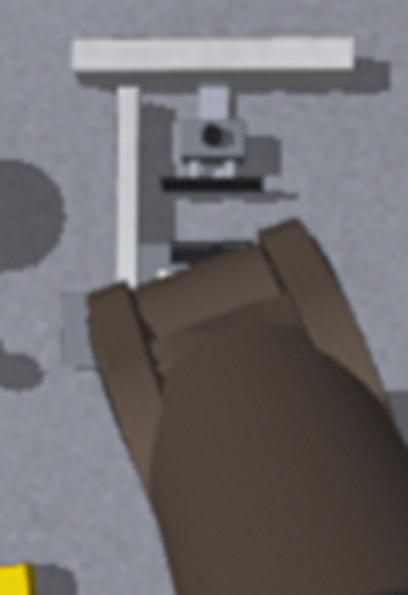

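The tub's front edge is at row 242 and the buffer face at row 190, roughly 35 mm to go. The push is about 4 N.

Call:
carry_out(targets="-1 0 -0.05 0 0 0 0; -1 0 -0.1 0 0 0 0; -1 0 -0.15 0 0 0 0; -1 0 -0.2 0 0 0 0; -1 0 -0.25 0 0 0 0; -1 -0.01 -0.3 0 0 0 0; -1 -0.01 -0.35 0 0 0 0; -1 -0.01 -0.4 0 0 0 0; -1 -0.01 -0.45 0 0 0 0; -1 -0.01 -0.5 0 0 0 0")

```text
time: 16.4
ee_pos: [0.5612, 0.0016, 0.0366]
orientation: [-2.178, 2.264, -0.0]
force: [-2.1, -0.5, -0.0]
opening: -0.0003
```

```bash
python3 - <<'E'
from h import *
st(); snap('t16')
c=cam('side','s2.png'); b=cv2.imread('pics/s2.png')[150:270,150:330]
cv2.imwrite('pics/s2c.png',cv2.resize(b,None,fx=4,fy=4,interpolation=cv2.INTER_CUBIC))
E
```

```text
t 16.4 p [561.2   1.6  36.6] yaw -92.2 tilt z -1.0 F [-2.1 -0.5 -0. ] q [ 0.08  0.62 -0.24  1.92  0.24  0.63 -1.93]
```

View pics/t16c.png

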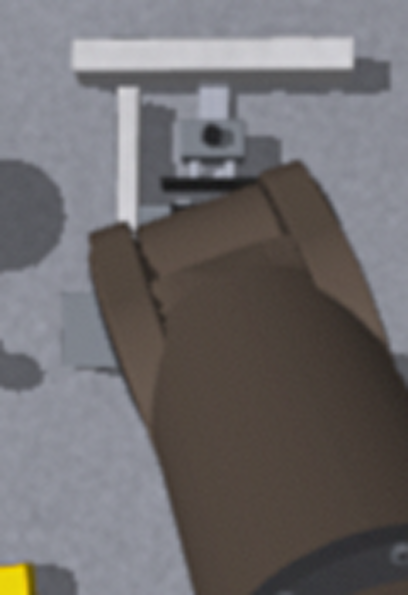

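View pics/s2c.png

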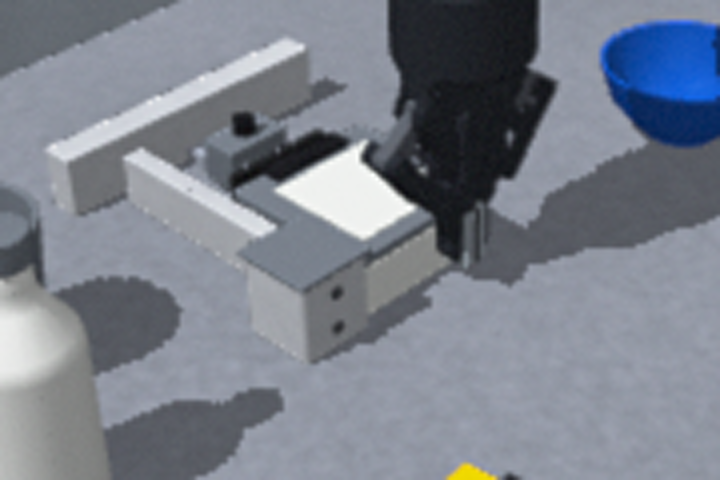

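The top view shows the front edge at row 205 and the pad at row 190, about 10 mm left. I'll creep from here.

Call:
carry_out(targets="-1 0 -0.03 0 0 0 0; -1 0 -0.06 0 0 0 0; -1 0 -0.09 0 0 0 0; -1 0 -0.12 0 0 0 0; -1 0 -0.14 0 0 0 0; -1 0 -0.16 0 0 0 0")

```text
time: 17.1
ee_pos: [0.5689, 0.0013, 0.0366]
orientation: [2.178, -2.264, -0.0]
force: [-5.1, -0.6, 3.1]
opening: -0.0001
```

```bash
python3 - <<'E'
from h import *
st(); 
E
```

```text
t 17.1 p [568.9   1.3  36.6] yaw -92.2 tilt z -1.0 F [-5.1 -0.6  3.1] q [ 0.08  0.63 -0.24  1.9   0.24  0.64 -1.93]
```

Call:
carry_out(targets="-1 0 -0.015 0 0 0 0; -1 0 -0.03 0 0 0 0; -1 0 -0.03 0 0 0 0")

```text
time: 17.4
ee_pos: [0.5703, 0.0011, 0.0367]
orientation: [2.178, -2.264, -0.0]
force: [-4.2, -1.6, 3.2]
opening: 0.0
```

```bash
python3 - <<'E'
from h import *
st(); snap('t17')
E
```

```text
t 17.4 p [570.3   1.1  36.7] yaw -92.2 tilt z -1.0 F [-4.2 -1.6  3.2] q [ 0.08  0.63 -0.24  1.9   0.24  0.64 -1.93]
```

View pics/t17c.png

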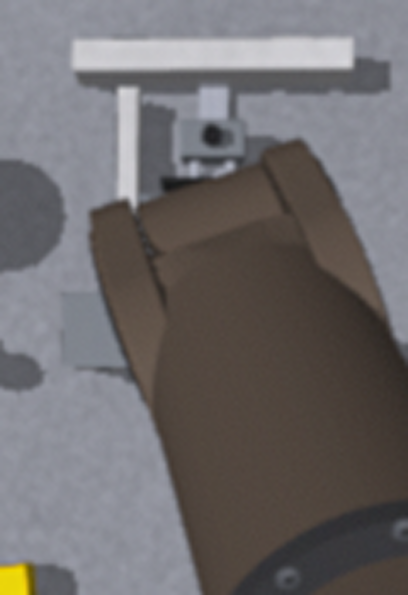

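Call:
carry_out(targets="-1 0 -0.015 0 0 0 0; -1 0 -0.03 0 0 0 0; -1 0 -0.03 0 0 0 0")

```text
time: 17.75
ee_pos: [0.5721, 0.0012, 0.0366]
orientation: [-2.178, 2.264, -0.0]
force: [-2.8, -1.3, 1.5]
opening: -0.0003
```

```bash
python3 - <<'E'
from h import *
st(); c=cam('side','s3.png'); b=cv2.imread('pics/s3.png')[150:270,150:330]
cv2.imwrite('pics/s3c.png',cv2.resize(b,None,fx=4,fy=4,interpolation=cv2.INTER_CUBIC))
E
```

```text
t 17.75 p [572.1   1.2  36.6] yaw -92.2 tilt z -1.0 F [-2.8 -1.3  1.5] q [ 0.08  0.63 -0.24  1.89  0.24  0.64 -1.92]
```

View pics/s3c.png

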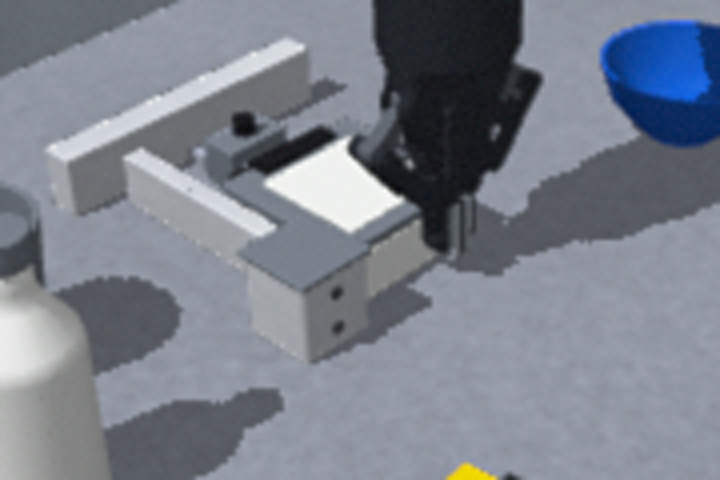

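The force is still only friction (2.8 N), so the buffer isn't reached or barely. Continuing in small steps.

Call:
carry_out(targets="-1 0 -0.02 0 0 0 0; -1 0 -0.04 0 0 0 0; -1 0 -0.04 0 0 0 0")

```text
time: 18.1
ee_pos: [0.574, 0.0011, 0.0366]
orientation: [-2.178, 2.264, -0.0]
force: [-4.0, -1.0, 3.2]
opening: -0.0002
```

Call:
carry_out(targets="-1 0 -0.015 0 0 0 0; -1 0 -0.03 0 0 0 0; -1 0 -0.03 0 0 0 0")

```text
time: 18.4
ee_pos: [0.5754, 0.0011, 0.0366]
orientation: [-2.178, 2.264, -0.0]
force: [-4.1, -1.0, 2.6]
opening: 0.0003
```

Call:
carry_out(targets="-1 0 -0.015 0 0 0 0; -1 0 -0.03 0 0 0 0; -1 0 -0.03 0 0 0 0")

```text
time: 18.7
ee_pos: [0.577, 0.001, 0.0366]
orientation: [-2.178, 2.264, -0.0]
force: [-4.0, -0.4, 3.1]
opening: 0.0002
```

Call:
carry_out(targets="-1 0 -0.015 0 0 0 0; -1 0 -0.03 0 0 0 0; -1 0 -0.03 0 0 0 0")

```text
time: 19.0
ee_pos: [0.5779, 0.001, 0.0366]
orientation: [2.178, -2.263, -0.001]
force: [-5.9, -0.4, 4.9]
opening: -0.0004
```

```bash
python3 - <<'E'
from h import *
st(); c=cam('side','s4.png'); b=cv2.imread('pics/s4.png')[150:270,150:330]
cv2.imwrite('pics/s4c.png',cv2.resize(b,None,fx=4,fy=4,interpolation=cv2.INTER_CUBIC)); snap('t18')
E
```

```text
t 19.0 p [577.9   1.   36.6] yaw -92.2 tilt z -1.0 F [-5.9 -0.4  4.9] q [ 0.08  0.64 -0.24  1.88  0.24  0.65 -1.92]
```

View pics/s4c.png

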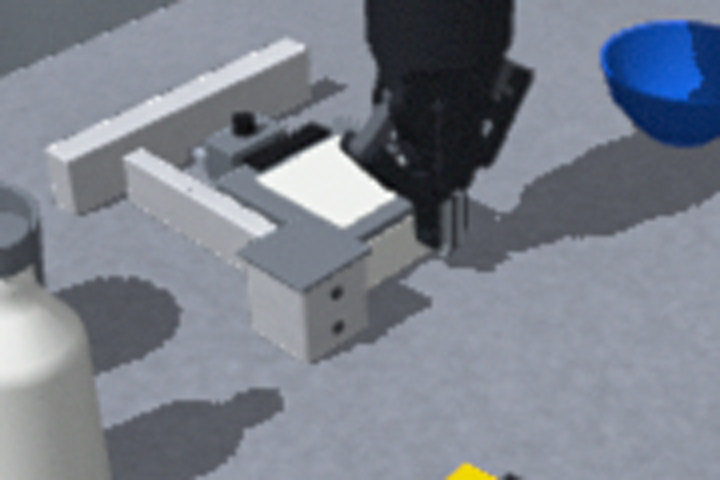

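View pics/t18c.png

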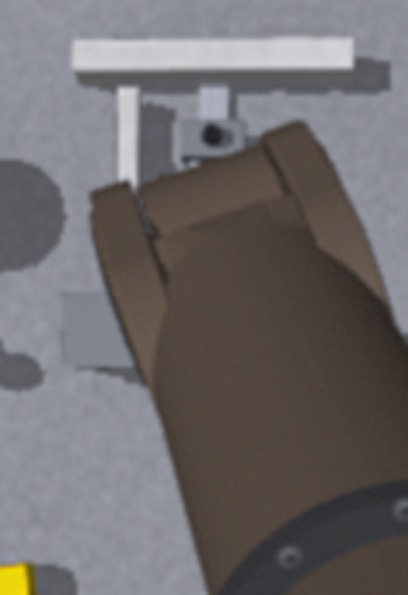

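Call:
carry_out(targets="-1 0 -0.01 0 0 0 0; -1 0 -0.02 0 0 0 0; -1 0 -0.02 0 0 0 0")

```text
time: 19.4
ee_pos: [0.5785, 0.001, 0.0366]
orientation: [2.178, -2.263, -0.002]
force: [-7.3, -0.9, 6.2]
opening: 0.0005
```

Call:
carry_out(targets="-1 0 -0.01 0 0 0 0; -1 0 -0.02 0 0 0 0; -1 0 -0.02 0 0 0 0")

```text
time: 19.7
ee_pos: [0.5791, 0.001, 0.0365]
orientation: [2.177, -2.262, -0.002]
force: [-9.4, -0.2, 8.1]
opening: -0.0002
```

The push is now 9.4 N total, 3 to 4 N of it friction, and it rises as I advance, so the buffer has given a few mm. I'll retract and check.

Call:
carry_out(targets="-1 0 0.02 0 0 0 0; -1 0 0.04 0 0 0 0; -1 0 0.08 0 0 0 0; -1 0 0.14 0 0 0 0; -1 0 0.3 0 0 0 0; -1 0 0.6 0 0 0 0; -1 0 1.2 0 0 0 0; -1 0 2 0 0 0 0; -1 0 2.8 0 0 0 0; -1 0 3 0 0 0 0")

```text
time: 20.7
ee_pos: [0.4251, 0.0062, 0.0365]
orientation: [2.177, -2.26, -0.004]
force: [0.3, -0.3, -0.7]
opening: 0.0002
```

```bash
python3 - <<'E'
from h import *
st(); c=cam('side','s5.png'); b=cv2.imread('pics/s5.png')[150:270,150:330]
cv2.imwrite('pics/s5c.png',cv2.resize(b,None,fx=4,fy=4,interpolation=cv2.INTER_CUBIC)); snap('t19')
E
```

```text
t 20.7 p [425.1   6.2  36.5] yaw -92.2 tilt z -1.0 F [ 0.3 -0.3 -0.7] q [ 0.05  0.48 -0.24  2.25  0.26  0.44 -2.01]
panel bbox [242 147  31  30 927]
L yaw -1.74 y mean [636.2  52.9]
R yaw -1.2 y mean [634.7 -18.2]
```

View pics/s5c.png

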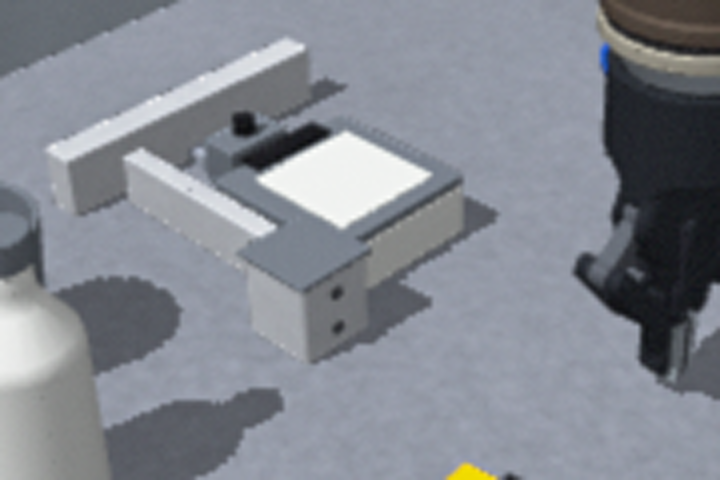

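View pics/t19c.png

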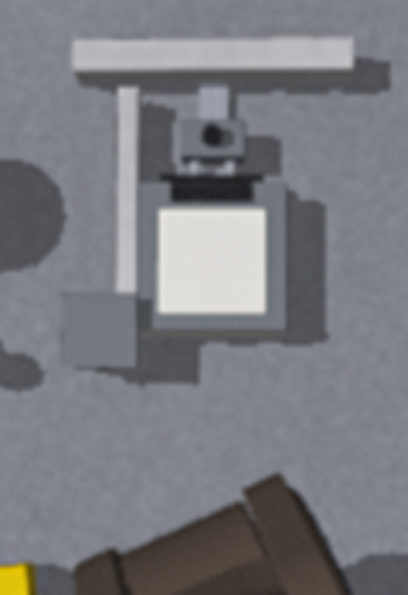

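The tub lies along the side rail, yaw about -1.5° like the rail, with its clip at (212,187) meeting the pad at (212,178). The pad sits a few px further back than before, so it is still slightly compressed. I'll check that it stays put, check the bystanders, and hand in.

```bash
python3 - <<'E'
from h import *
for i in range(6): c=cam('top')
boxyaw(c); a=cv2.imread('pics/top0.png').astype(int); b=cv2.cvtColor(c['img'],cv2.COLOR_RGB2BGR).astype(int)
d=(np.abs(a-b).max(2)>40).astype(np.uint8)
for n,(x0,y0,x1,y1) in dict(bottle=(130,165,170,205),cup=(140,115,185,160),bowl=(335,165,390,220),yel1=(80,200,140,262),yel2=(155,248,210,305),turq=(290,255,355,325)).items(): print(n,d[y0:y1,x0:x1].sum())
# pad front-edge shift: dark-edge rows, columns beyond the clip
for im,n in((a,'before'),(b,'now')):
    print(n,[im[132:146,u].max(1).tolist() for u in (248,)])
st()
E
```

```text
panel bbox [242 147  31  30 927]
L yaw -1.64 y mean [636.2  52.9]
R yaw -1.13 y mean [634.7 -18.3]
bottle 0
cup 0
bowl 0
yel1 0
yel2 0
turq 1848
before [[98, 116, 130, 130, 114, 64, 27, 22, 27, 54, 82, 105, 131, 132]]
now [[107, 129, 143, 129, 86, 45, 37, 43, 41, 39, 40, 46, 84, 132]]
t 21.1 p [431.9   6.7  36.7] yaw -92.2 tilt z -1.0 F [-0.1  0.4  0. ] q [ 0.05  0.49 -0.24  2.23  0.26  0.45 -2.01]
```

```bash
python3 - <<'E'
from h import *
cam('top','t20.png')
E
```

```text
(no output)
```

View pics/t20.png

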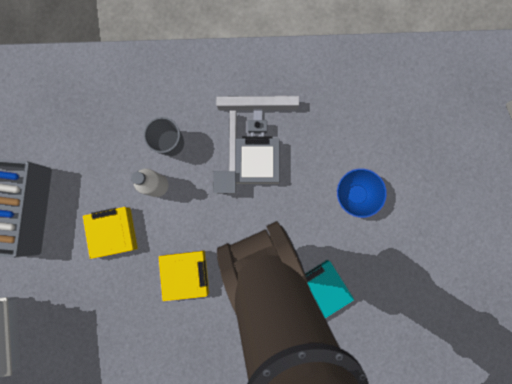

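The turquoise box difference is only the arm covering it and its shadow: its corners at (333,262) and (353,296) have not moved. The tub is stable at (257,162), so I'll hand in.

```bash
python3 -c "
from cell import ctrl
print(ctrl.sign_off())"
```

```text
the job is handed in; nothing more can be done
None
```

The job is handed in: the tub made its quarter turn round the post and now lies along the side rail, clip facing the front rail and touching the buffer. The clock stood at about 21 s.

- **Pushing:** I pushed the tub squarely onto the post corner, pivoted it, then slid it along the rail until the buffer gave. The highest sideways force I read was 12.6 N, when the tub met the post, and 9.4 N at the buffer. Forces were only read at the end of each move call.
- **Mid-way mismatch:** after the pivot the tub measured 3 to 4° short of flush, although about 10 N no longer moved it. It closed onto the rail as it slid.
- **Last checks:**
  - The tub's yaw is about -1.4°, against about -1° for the rail.
  - Its centre is about 51 mm from the rail's face, where 50 mm is asked.
  - The pad still sits slightly pushed back.
  - The tub did not move over a further 0.4 s, and the robot was touching nothing.
- **Other goods:** the bottle, cup, bowl and both yellow boxes showed no change. The turquoise box was partly hidden by the arm and its shadow, so I could only confirm its visible corners, which had not moved.

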